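# Set the slot-cutter lift to its mark with the play taken up

## Robot

A 7-joint arm with a two-finger parallel gripper is mounted at the origin on the work surface. World frame = base frame: x ahead of the robot, y to its left, z up, the work surface at z = 0. Lengths are in mm, angles in rad, forces in N, time in s.
With the tool pointing down it reaches from about 400 to 875 mm from the base axis. Payload 4.4 kg.
Tool frame: the origin (TCP) lies midway between the tips of the shut fingers; the grasp point (between the pads) lies 19 mm behind it; x points along the fingers, y is the direction in which the jaws open and shut, and the axes are right-handed (so a half turn about x gives the same grasp; the last joint's range is limited). The gripper opens to 85 mm and grips with 20 to 120 N. Pads are 22 mm wide; open, the fingers measure 114 mm over their backs; the gripper's body (76 mm by 85 mm) begins 54 mm behind the grasp point. The pads swing forward as they close: fully open they stand 13 mm farther back than shut.
Start: joints at [1.096, 0.628, 0.038, 1.517, -0.027, 0.996, -0.02], TCP at [258.409, -596.442, 231.313] pointing down, gripper open.
Joint ranges: [-3.06, 3.06], [-0.37, 2.12], [-1.25, 1.32], [0.18, 2.47], [-1.1, 4.24], [0.23, 1.98], [-2.94, 2.94]. Speed limits (rad/s): [2.57, 2.57, 3.14, 3.14, 3.14, 3.14, 3.14].

## Interface

Orientations are given as [roll, pitch, yaw] about the fixed x, y, z axes, in that order (R = Rz(yaw) Ry(pitch) Rx(roll)).
In Python, from cell import ctrl gives the robot as it stands.
- The arm moves only by the tool arm_command, never from a script. Its argument "series" is a list of rows, each a list of 7 numbers: the opening, from 0 (shut) to 1 (fully open), then the shift along the world's x, y, z in cm, then the turn, a rotation vector about the world's x, y, z in degrees. In form: [[claw, x, y, z, rx, ry, rz], ...]. A call has 1 to 20 rows; each row shifts and turns the commanded pose from where the row before left it; what a row does not reach is not made up. A row lasts 1/12 s, in which the tool goes at most 41.7 mm and 7.16 degrees, less where a joint would pass 70% of its speed; a pose out of reach is approached as far as the arm can. A call with a gripper value outside its range is refused whole. The fingers move at their own pace and stop on an object; the grip force is fixed at half the most. Time passes only in rows, so rows that do not move let the fingers close. It gives the time, the measured TCP pose, the force and the opening at its end, in the units of the state.
- ctrl.read_state(): the state, without advancing time (a new reading comes with each control period).
- ctrl.get_image(name): name is "scene" or "top" or "wrist"; returns the picture (480x640x3 uint8, blue, green, red); there is no depth.
- ctrl.calibration(name): a dict with "fovy" (degrees; the focal length in pixels is half the picture's height over the tangent of half this angle, whatever the lens; pixels are square), "cx", "cy" (the principal point, pixels), "k1" (the pictures are not rectified: a ray, as slopes to the right and down, at radius r is drawn at 1 + k1 r^2 times it, then the intrinsics apply), "cam_to_world" (4x4, takes a point from camera to world coordinates); the wrist camera has in their place "T_tool_cam" (4x4, takes a point from camera to tool coordinates, whose origin is the TCP and whose axes are the tool frame's). Camera axes: x right, y up, looking along -z (the intrinsics and any distortion apply to the point x, -y, -z); pixel columns grow to the right and rows downward; lengths in mm; the calibration is good to about 2 mm. A picture is of the moment at which its call begins: read the wrist's pose just before it. calibration takes no time and is no camera call.
- ctrl.finish_job(): hands the job in, once; it reports no verdict.
Trained networks look in the newest picture that a camera, given by its name, has taken for a name from the list of things; names that differ only in an ending like _2 or _b are one class to them, and where a whole thing is asked for, a point or a joint stands for the part that bears it (a point fixed in the world has none). Each returns a list of dicts, best first, with "conf" (0 to 1); they miss things now and then, are a little off and sometimes report something else, mostly with a low value. They report only what shows in the picture. A call takes as long as a camera call.
- ctrl.spot_in(label, camera): "centre" ([x, y, z] in mm, in world coordinates, good to about 4 mm: the middle of the surface that is visible of it).
The state is a dict: "clock": time; "qpos": joint angles; "qd": joint speeds; "tau": joint torques, N m; "eef_pos": TCP position; "tool_rot": TCP orientation; "force": force on the tool from outside, world axes, zero at the start; "torque": the same for the moment, N m; "width": finger opening in mm.
Only numpy, scipy, OpenCV 4.12 (cv2) and the standard library are available. Lean on these libraries where they do the work, as an engineer would, in place of code of your own. Each camera call takes 0.05 s, during which the arm holds its last target.

## Task

The slot cutter stands too high. On the cutter lift, wind the handwheel by its wooden crank handle anticlockwise (seen from above) until its pointer has gone past the index mark by about an eighth of a turn, then wind it clockwise up to the mark and stop there without turning back, so that the play in the screw is taken up in the raising direction. Let go of the handle, and leave the plain lock wheel beside it as it is.

Things in the scene. Friction and masses are not known exactly. Their poses are not given: they have to be found in the camera images.
- lift: Fixed grey cutter lift. Origin: on the wheel's vertical axis at bench height, z up. Base 180 x 180 x 30 mm; tongue to x = +215 mm with a toothed steel cutter (70 mm high) at x = 165. Aluminium wheel, radius 72, top 52 mm up. Index mark: dark steel post just outside the rim towards +x (58 mm high). Dark pointer line on the wheel, opposite the crank handle: at the mark, the handle lies towards -x.
- crank_grip (a point): On the axis of the upright wooden crank handle, 85 mm above the bench, 58 mm from the wheel's axis, turning with the wheel; at the start on lift's +y side, 40 to 103 degrees clockwise of its place at the mark. Handle round, 24 mm thick, from 55 to 111 mm above the bench; it spins freely on its pin, so a gripper can carry it round without turning. It takes about 2 N; the wheel stays where left.
- backlash (a joint): Play between wheel and screw, rad: the wheel turns loosely through 0.4 rad (23 degrees) before screw and cutter follow. +0.2: taken up clockwise (raising); -0.2: taken up anticlockwise (lowering); starts anywhere between. Clockwise raises the cutter 2 mm per rad; the wheel has stops at least 103 degrees to each side of the mark.
- lock_wheel (a joint): Turn of the plain lock wheel, rad, 0 at the start. Spoked aluminium wheel, 124 mm across, rim top 57 mm above the bench, no crank handle, on a 130 mm square grey base, 26 to 42 cm to the left or right of the lift. To be left alone.

How it is judged:
By the outcome, as a careful person would: the job done as asked, in the order asked, and still so for the second after the job is handed in, with the robot touching nothing.
It also fails if it takes over 40 s, if anything falls off the work surface, if the arm or the gripper's body presses on something with over 40 N, if the wrist force passes 120 N, or if a joint passes its speed limit or range.

## Working session

There is one attempt and no reset: what is moved stays moved. The work goes in short steps, Python scripts to look and compute and a tool call to move; the robot and the scene stay as the last step left them, time stands still between calls to the robot, and variables do not carry over. Pictures are saved under pics/ and viewed, and the job is handed in when it is done.

Besides the shell and the picture viewer there is one more tool, called as name([rows], argument=value, ...), one row to a line, values as JSON. arm_command: Moves the arm, as the interface text tells. Its arguments: {"type":"object","properties":{"series":{"type":"array"}},"required":["series"]}

```bash
ls; mkdir -p pics; python3 - <<'E'
from cell import ctrl
import cv2
s=ctrl.read_state();print(s)
for n in("scene","top"):
    cv2.imwrite(f"pics/{n}0.png",ctrl.get_image(n))
    for l in("lift","crank_grip","lock_wheel"):
        print(n,l,[(d["conf"],d["centre"]) for d in ctrl.spot_in(l,n)][:3])
    c=ctrl.calibration(n);print(c)
print(ctrl.calibration("wrist"))
print(ctrl.read_state()["clock"])
E
```

```text
pics
{'clock': 0.0, 'qpos': array([ 1.09618554,  0.62934862,  0.03845696,  1.51839133, -0.02698851,
        0.9962664 , -0.01999819]), 'qd': array([-0.00015444, -0.0007212 , -0.00051391,  0.00054658, -0.00073087,
        0.00081834,  0.00197995]), 'tau': array([-8.04785650e-04, -5.63399577e+01,  1.22623231e+00, -1.93445009e+01,
        1.11739326e-02,  1.05866956e-02, -5.55989601e-06]), 'eef_pos': array([ 258.15261178, -595.85422437,  230.38028131]), 'tool_rot': array([-1.54761754,  1.56890109,  2.0027813 ]), 'force': array([-0.38261802, -0.20467337,  0.49048367]), 'torque': array([0.0369837 , 0.02197514, 0.02254597]), 'width': 85.43316729111332}
scene lift []
scene crank_grip [(0.9, [603.3, -145.8, 51.8]), (0.59, [587.2, 171.5, 57.9])]
scene lock_wheel [(0.55, [585.1, 175.4, 60.6])]
{'fovy': 56.818262253157656, 'cx': 316.83647817342967, 'cy': 242.7321705982355, 'k1': -0.05782276886067499, 'cam_to_world': array([[-7.26808309e-01, -5.81078534e-01,  3.66193145e-01,
         7.95361522e+02],
       [ 6.86715344e-01, -6.04608139e-01,  4.03572837e-01,
         2.80651809e+02],
       [-1.
[... 522 characters left out ...]
e-01, -3.32145693e-03, -1.49318553e-02,
        -7.77583272e+00],
       [-1.52861811e-02,  1.80575910e-01,  9.83442257e-01,
         8.14958825e+02],
       [ 0.00000000e+00,  0.00000000e+00,  0.00000000e+00,
         1.00000000e+00]])}
{'fovy': 58.37448152487171, 'cx': 320.596895141969, 'cy': 237.2694562652176, 'k1': -0.091611323974652, 'T_tool_cam': array([[ 7.77759460e-04,  3.11733586e-01, -9.50169231e-01,
        -1.43819873e+02],
       [ 9.99999661e-01,  1.51318792e-05,  8.23512576e-04,
         1.30044439e+00],
       [ 2.71094374e-04, -9.50169549e-01, -3.11733468e-01,
        -7.94968089e+01],
       [ 0.00000000e+00,  0.00000000e+00,  0.00000000e+00,
         1.00000000e+00]])}
0.4
```

View pics/scene0.png

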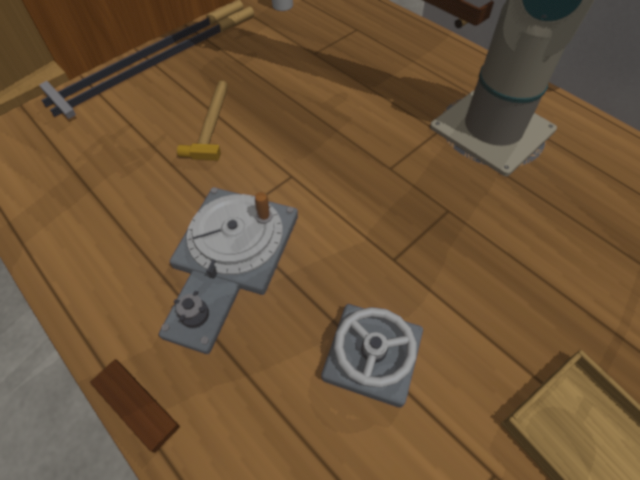

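View pics/top0.png

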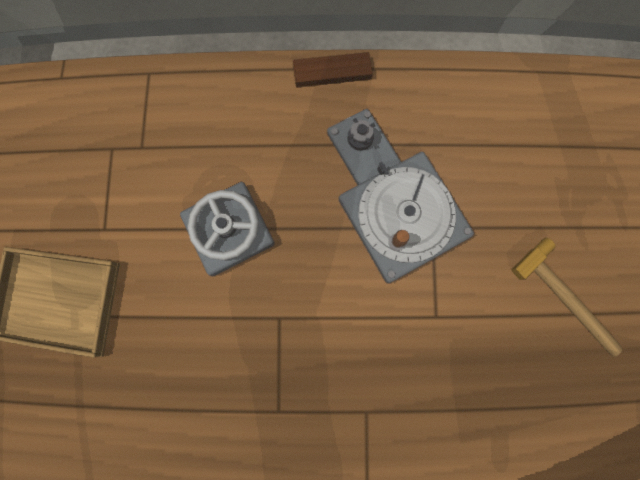

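The top view shows the lift with its hub at about (410,211), the mark at (385,169), the cutter at (362,132) and the handle at (401,238). The lock wheel is at (222,224). I'll zoom in to measure.

```bash
cat > h.py <<'E'
import numpy as np, cv2
from scipy.spatial.transform import Rotation as Rt
from cell import ctrl
def Tcw(n,st=None):
    c=ctrl.calibration(n)
    if n!="wrist": return c,c["cam_to_world"]
    T=np.eye(4);T[:3,:3]=Rt.from_euler("xyz",st["tool_rot"]).as_matrix();T[:3,3]=st["eef_pos"]
    return c,T@c["T_tool_cam"]
def K(c):
    f=240/np.tan(np.radians(c["fovy"]/2));return np.array([[f,0,c["cx"]],[0,f,c["cy"]],[0,0,1]]),np.array([c["k1"],0,0,0.])
def ray(n,px,st=None):
    c,T=Tcw(n,st);k,d=K(c)
    # model: distorted = u*(1+k1 r^2) same as cv
    u=cv2.undistortPointsIter(np.array([[px]],float),k,d,None,None,(3,50,1e-9))[0,0]
    v=T[:3,:3]@np.array([u[0],-u[1],-1.]);return T[:3,3],v/np.linalg.norm(v)
def onz(n,px,z,st=None):
    o,v=ray(n,px,st);return o+v*(z-o[2])/v[2]
def tri(rs):
    A=np.zeros((3,3));b=np.zeros(3)
    for o,v in rs:
        P=np.eye(3)-np.outer(v,v);A+=P;b+=P@o
    p=np.linalg.solve(A,b);return p,[np.linalg.norm((np.eye(3)-np.outer(v,v))@(p-o)) for o,v in rs]
def proj(n,p,st=None):
    c,T=Tcw(n,st);q=np.linalg.inv(T)@np.r_[p,1];u=np.array([q[0],-q[1]])/-q[2];u*=1+c["k1"]*(u@u);k,_=K(c);return k[:2,:2]@u+k[:2,2]
E
python3 - <<'E'
import cv2
a=cv2.imread("pics/top0.png")[90:290,310:490];cv2.imwrite("pics/t1.png",cv2.resize(a,(720,800)[:2],interpolation=cv2.INTER_CUBIC)[:600] if 0 else cv2.resize(a,(540,600),interpolation=cv2.INTER_CUBIC))
a=cv2.imread("pics/scene0.png")[180:360,150:310];cv2.imwrite("pics/s1.png",cv2.resize(a,(533,600),interpolation=cv2.INTER_CUBIC))
E
```

```text
(no output)
```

View pics/t1.png

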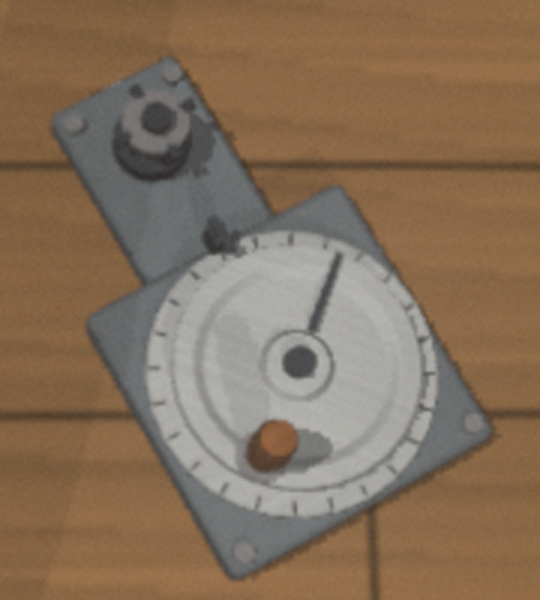

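View pics/s1.png

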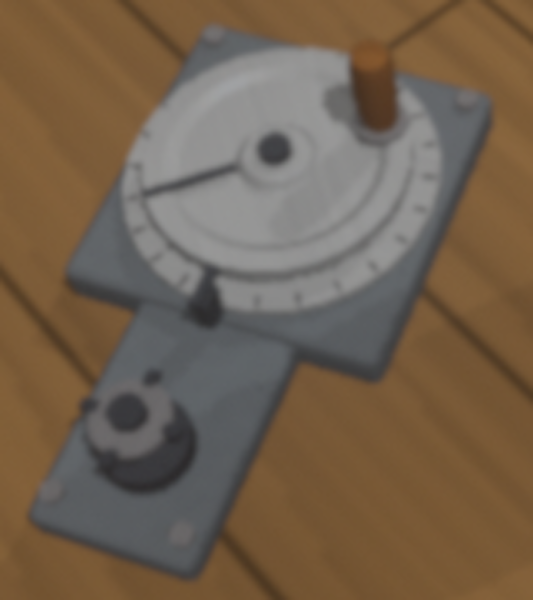

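```bash
python3 - <<'E'
from h import *
t=lambda x,y:(310+x/3,90+y/3)
s=lambda x,y:(150+x*.3,180+y*.3)
print("handle top",tri([ray("top",t(277,438)),ray("scene",s(372,50))]))
print("hub top",tri([ray("top",t(300,361)),ray("scene",s(275,148))]))
print("post top",tri([ray("top",t(213,228)),ray("scene",s(209,276))]))
print("cutter top",tri([ray("top",t(158,117)),ray("scene",s(127,411))]))
print("pointer tip",tri([ray("top",t(340,254)),ray("scene",s(141,194))]))
C=[onz("top",t(*p),30)[:2] for p in((88,325),(340,187),(494,430),(235,578))]
print("base corners top",np.round(C,1),np.mean(C,0))
C2=[onz("scene",s(*p),30)[:2] for p in((490,98),(68,280),(380,378))]
print("scene corners",np.round(C2,1))
print("wheel c",[onz("top",t(292,373.5),52)])
for d in ((C[1]-C[0]),(C[2]-C[3]),(C[2]-C[1]),(C[3]-C[0])): print(np.linalg.norm(d),np.degrees(np.arctan2(d[1],d[0])))
print(onz("top",t(340,254),52),onz("top",t(313,330),52))
print("lock", onz("top",(222,224),55))
E
```

```text
handle top (array([ 544.99346992, -130.43797025,  111.62447708]), [np.float64(0.3895042705716465), np.float64(0.3895042705717167)])
hub top (array([ 600.08488226, -154.6714098 ,   56.14457094]), [np.float64(0.6996852507508329), np.float64(0.6996852507506577)])
post top (array([ 674.59957032, -105.53140961,   71.19856009]), [np.float64(0.4090369756276507), np.float64(0.4090369756275504)])
cutter top (array([744.86505907, -76.18287109,  66.0230307 ]), [np.float64(0.48013478683791316), np.float64(0.48013478683793126)])
pointer tip (array([ 666.59143632, -182.79868179,   50.78292533]), [np.float64(0.4151535220704028), np.float64(0.41515352207027184)])
base corners top [[ 629.4  -35.5]
 [ 715.9 -189.4]
 [ 565.4 -273.8]
 [ 479.5 -118.2]] [ 597.5588566  -154.22977414]
scene corners [[ 483.7 -115.5]
 [ 721.4 -180.3]
 [ 639.4  -24.1]]
wheel c [array([ 594.26888496, -151.12266917,   52.        ])]
176.56899028786236 -60.65784562327849
177.66784932770054 -61.09570731575318
172.5404804446376 -150.73714097715396
171.18775370515348 -151.1038188567508
[ 665.86880412 -182.20265673   52.        ] [ 619.99132278 -164.30012429   52.        ]
lock [578.19511385 166.48555944  55.        ]
```

```bash
python3 - <<'E'
from h import *
s=ctrl.read_state()
R=Rt.from_euler("xyz",s["tool_rot"]).as_matrix();print(R.round(3))
y=R[:,1];print("jaw dir",np.degrees(np.arctan2(y[1],y[0])))
E
```

```text
[[-0.     0.397 -0.918]
 [ 0.    -0.918 -0.397]
 [-1.    -0.    -0.   ]]
jaw dir -66.58261865604544
```

arm_command([
  [1,0.8,1.3,0,0,0,0],
  [1,1.6,2.6,0,0,0,0.5],
  [1,1.6,2.6,0,0,0,0.5],
  [1,1.6,2.6,0,0,0,0.5],
  [1,1.6,2.6,0,0,0,0.5],
  [1,1.6,2.6,0,0,0,0.5],
  [1,1.6,2.6,0,0,0,0.5],
  [1,1.6,2.6,0,0,0,0.5],
  [1,1.6,2.6,0,0,0,0.5],
  [1,1.6,2.6,0,0,0,0.5],
  [1,1.6,2.6,0,0,0,0.5],
  [1,1.6,2.6,0,0,0,0.5],
  [1,1.6,2.6,0,0,0,0],
  [1,1.6,2.6,0,0,0,0],
  [1,1.6,2.6,0,0,0,0],
  [1,1.6,2.6,0,0,0,0],
  [1,1.6,2.6,0,0,0,0],
  [1,1.6,2.6,0,0,0,0],
  [1,0.5,1.0,0,0,0,0],
  [1,0,0,0,0,0,0],
])

```text
clock: 2.07
eef_pos: [545.0, -127.5, 231.3]
tool_rot: [-2.575, 1.569, 1.077]
force: [0.4, 0.0, -0.2]
width: 85.4
```

```bash
python3 - <<'E'
from h import *
s=ctrl.read_state()
np.save("st1.npy",s,allow_pickle=True)
im=ctrl.get_image("wrist");cv2.imwrite("pics/w1.png",im)
print(s["clock"],s["eef_pos"],s["force"],np.degrees(s["qpos"]).round())
print(ctrl.spot_in("crank_grip","wrist"))
R=Rt.from_euler("xyz",s["tool_rot"]).as_matrix();y=R[:,1];print("jaw dir",np.degrees(np.arctan2(y[1],y[0])))
for nm,p in dict(handletop=(545,-130.4,111),hub=(599,-154.3,56)).items():print(nm,proj("wrist",p,s))
E
```

```text
2.0667 [ 544.9955957  -127.49509823  231.26828567] [ 0.41070236  0.04241945 -0.23589439] [ 11.  28.  -1. 102.   0.  50. -51.]
[{'centre': [600.2, -150.3, 48.5], 'conf': 0.59}]
jaw dir -60.72741615228837
handletop [323.17900913 228.98488775]
hub [386.60546186 161.80866935]
```

View pics/w1.png

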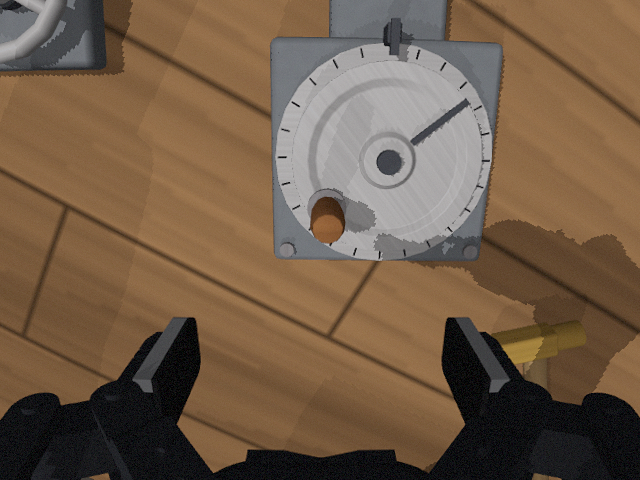

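The wrist picture shows the handle top at (327,228), the hub at (388,162), the post at (395,25) and the pointer from (413,143) to (467,101). All are within about 2 mm of my estimates.

```bash
python3 - <<'E'
from h import *
s=np.load("st1.npy",allow_pickle=True).item()
t=lambda x,y:(310+x/3,90+y/3)
sc=lambda x,y:(150+x*.3,180+y*.3)
w=lambda *p:ray("wrist",p,s)
print("handle top",tri([ray("top",t(277,438)),ray("scene",sc(372,50)),w(327,227)]))
h=tri([ray("top",t(300,361)),ray("scene",sc(275,148)),w(388,162)]);print("hub top",h)
print("hub bore",onz("wrist",(388,162),54,s))
a=onz("wrist",(467,101),52,s);b=onz("wrist",(413,143),52,s);print("pointer",a,np.degrees(np.arctan2(*(a-b)[1::-1])),np.degrees(np.arctan2(*(a-h[0])[1::-1])))
C=[onz("wrist",p,30,s)[:2] for p in((271.5,38),(502,44),(480,260),(275,259))]
print(np.round(C,1))
for i in range(4):
    d=C[(i+1)%4]-C[i];print(np.linalg.norm(d),np.degrees(np.arctan2(d[1],d[0])))
im=cv2.imread("pics/w1.png")[0:280,240:520];cv2.imwrite("pics/w1z.png",cv2.resize(im,(600,600),interpolation=cv2.INTER_CUBIC))
E
```

```text
handle top (array([ 545.62756614, -131.35410253,  110.06795272]), [np.float64(0.34044557799628994), np.float64(1.4644856562780149), np.float64(1.621621166707098)])
hub top (array([ 599.83906036, -154.93517485,   55.99799336]), [np.float64(0.7985034571789652), np.float64(0.7236076893679715), np.float64(0.5572191340095387)])
hub bore [ 599.29610973 -155.68779836   54.        ]
pointer [ 666.11263714 -183.08241142   52.        ] -21.731637222151097 -23.011552887278466
[[ 635.1  -35.7]
 [ 718.8 -189.3]
 [ 566.  -275.7]
 [ 479.8 -119.8]]
174.8952607470166 -61.38909538172088
175.61533992996027 -150.51367829924303
178.08068525711232 118.92241996665587
176.5637634354784 28.44875399468098
```

View pics/w1z.png

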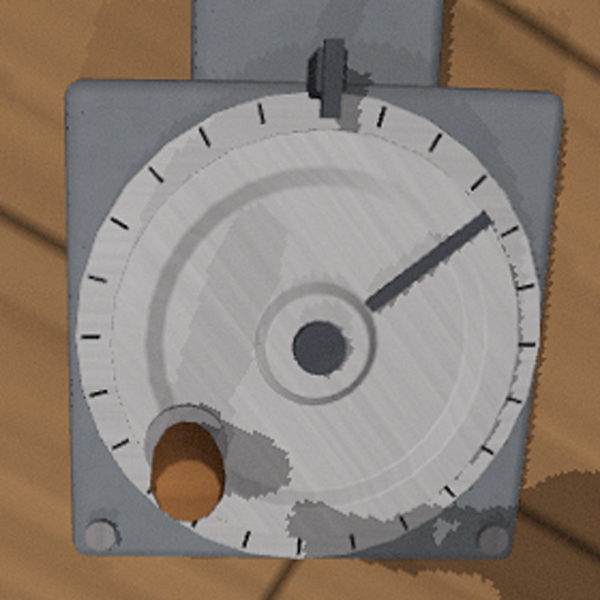

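arm_command([
  [1,0.07,-0.42,-1.5,0,0,0],
  [1,0,0,-2.5,0,0,0],
  [1,0,0,-2.5,0,0,0],
  [1,0,0,-2.5,0,0,0],
  [1,0,0,-2.5,0,0,0],
  [1,0,0,-2.2,0,0,0],
  [1,0,0,-1.6,0,0,0],
  [1,0,0,-0.7,0,0,0],
  [1,0,0,0,0,0,0],
])

```text
clock: 2.92
eef_pos: [542.1, -137.6, 69.9]
tool_rot: [-0.374, 1.567, -3.014]
force: [-0.4, -0.6, 0.4]
width: 85.5
```

arm_command([
  [0,0,0,0,0,0,0],
  [0,0,0,0,0,0,0],
  [0,0,0,0,0,0,0],
  [0,0,0,0,0,0,0],
  [0,0,0,0,0,0,0],
  [0,0,0,0,0,0,0],
  [0,0,0,0,0,0,0],
  [0,0,0,0,0,0,0],
])

```text
clock: 3.58
eef_pos: [544.2, -135.5, 72.0]
tool_rot: [2.579, 1.57, -0.057]
force: [-1.4, 1.1, 6.1]
width: 22.6
```

```bash
python3 - <<'E'
from h import *
for i in range(2):
    s=ctrl.read_state();print(s["clock"],s["eef_pos"].round(1),s["force"].round(1),s["width"],s["qd"].round(3));im=ctrl.get_image("wrist")
cv2.imwrite("pics/w2.png",im);cv2.imwrite("pics/s2.png",cv2.resize(ctrl.get_image("scene")[130:360,130:330],(522,600)))
R=Rt.from_euler("xyz",s["tool_rot"]).as_matrix();print(R.round(3))
E
```

```text
3.5833 [ 544.2 -135.5   72. ] [-1.4  1.1  6.1] 22.58853365384929 [ 0.001 -0.001  0.     0.    -0.001 -0.002 -0.002]
3.6333 [ 544.2 -135.5   72. ] [-1.3  0.9  6.8] 22.26911936088643 [ 0.001 -0.001 -0.001  0.003  0.    -0.003 -0.001]
[[ 0.     0.484 -0.875]
 [-0.    -0.875 -0.484]
 [-1.     0.    -0.   ]]
```

View pics/w2.png

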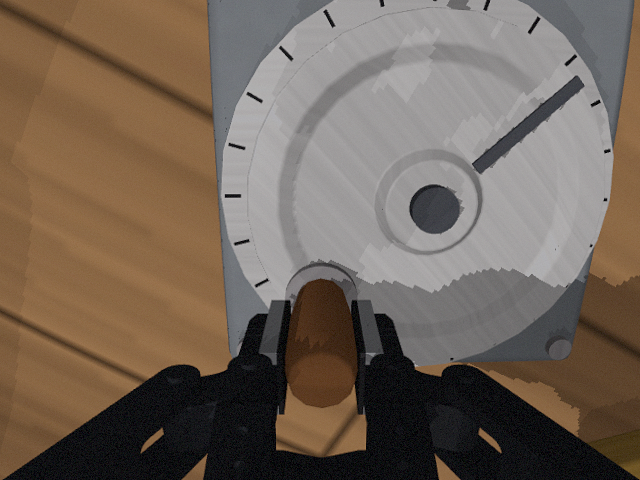

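View pics/s2.png

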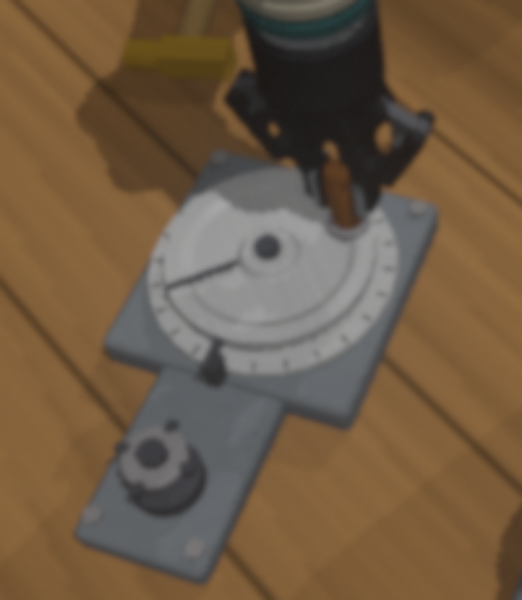

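```bash
python3 - <<'E'
from h import *
s=ctrl.read_state()
a=onz("wrist",(580,81),52,s);b=onz("wrist",(476,169),52,s);c=onz("wrist",(435,209),54,s)
print(a,b,c,np.degrees(np.arctan2(*(a-b)[1::-1])),np.degrees(np.arctan2(*(a-c)[1::-1])))
print("handle top?",onz("wrist",(322,380),111,s))
C=np.array([599.5,-155]);th0=158
for k in range(0,100,8):
    f=lambda t:C+58*np.array([np.cos(np.radians(t)),np.sin(np.radians(t))])
    print(th0+k,((f(th0+k+8)-f(th0+k))/20).round(2),(f(th0+k)-f(th0)).round(1))
E
```

```text
[ 668.25568296 -179.39032253   52.        ] [ 620.54015219 -163.1954741    52.        ] [ 599.51757028 -157.20829176   54.        ] -18.74742479167578 -17.88507291947325
handle top? [ 546.00109331 -136.24645247  111.        ]
158 [-0.13 -0.38] [0. 0.]
166 [-0.07 -0.4 ] [-2.5 -7.7]
174 [-0.01 -0.4 ] [ -3.9 -15.7]
182 [ 0.04 -0.4 ] [ -4.2 -23.8]
190 [ 0.1  -0.39] [ -3.3 -31.8]
198 [ 0.15 -0.38] [ -1.4 -39.7]
206 [ 0.2  -0.35] [  1.6 -47.2]
214 [ 0.25 -0.32] [  5.7 -54.2]
222 [ 0.29 -0.28] [ 10.7 -60.5]
230 [ 0.33 -0.24] [ 16.5 -66.2]
238 [ 0.36 -0.19] [ 23.  -70.9]
246 [ 0.38 -0.14] [ 30.2 -74.7]
254 [ 0.4  -0.08] [ 37.8 -77.5]
```

arm_command([
  [0,-0.06,-0.19,0,0,0,0],
  [0,-0.11,-0.39,0,0,0,0],
  [0,-0.08,-0.4,0,0,0,0],
  [0,-0.06,-0.4,0,0,0,0],
  [0,-0.03,-0.4,0,0,0,0],
  [0,0,-0.4,0,0,0,0],
  [0,0.03,-0.4,0,0,0,0],
  [0,0.05,-0.4,0,0,0,0],
])

```text
clock: 4.4
eef_pos: [542.0, -165.0, 72.0]
tool_rot: [3.034, 1.57, 0.397]
force: [-0.8, 2.2, 5.0]
width: 22.3
```

```bash
cat > look.py <<'E'
import sys
from h import *
n=sys.argv[1]
s=ctrl.read_state();print(s["clock"],s["eef_pos"].round(1),s["force"].round(1),s["torque"].round(2),s["width"])
d=s["eef_pos"][:2]-[599.5,-155];print("r",np.hypot(*d),"th",np.degrees(np.arctan2(d[1],d[0]))%360)
im=ctrl.get_image("wrist");cv2.imwrite(f"pics/w{n}.png",im)
np.save(f"st{n}.npy",s,allow_pickle=True)
E
python3 look.py 3
```

```text
4.4 [ 542. -165.   72.] [-0.8  2.2  5. ] [ 0.53  0.06 -0.  ] 22.281742034802722
r 58.33858123506069 th 189.90398264774373
```

View pics/w3.png

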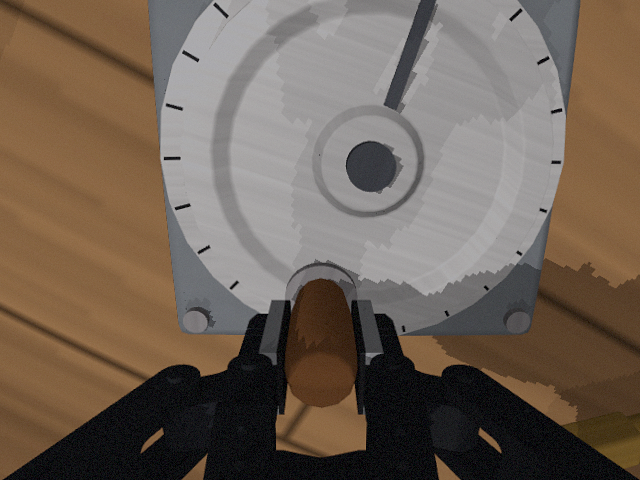

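arm_command([
  [0,0.09,-0.39,0,0,0,0],
  [0,0.11,-0.39,0,0,0,0],
  [0,0.14,-0.38,0,0,0,0],
  [0,0.17,-0.37,0,0,0,0],
  [0,0.19,-0.36,0,0,0,0],
  [0,0.22,-0.34,0,0,0,0],
  [0,0.24,-0.33,0,0,0,0],
  [0,0.26,-0.31,0,0,0,0],
  [0,0.28,-0.29,0,0,0,0],
  [0,0.3,-0.27,0,0,0,0],
])

```text
clock: 5.28
eef_pos: [562.2, -199.2, 72.0]
tool_rot: [-3.072, 1.57, 0.575]
force: [-0.5, 1.3, 5.8]
width: 22.3
```

```bash
python3 look.py 4
```

```text
5.2833 [ 562.2 -199.2   72. ] [-0.5  1.3  5.8] [ 0.56  0.14 -0.01] 22.28801761815567
r 57.820591776806985 th 229.78968760012293
```

View pics/w4.png

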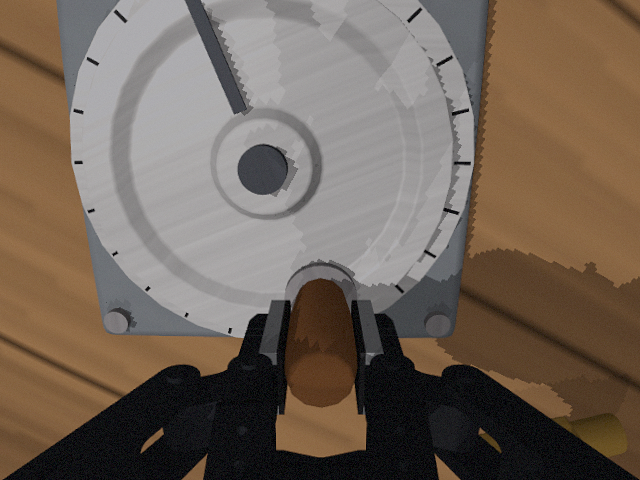

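arm_command([
  [0,0.32,-0.25,0,0,0,0],
  [0,0.34,-0.22,0,0,0,0],
  [0,0.35,-0.2,0,0,0,0],
  [0,0.37,-0.17,0,0,0,0],
  [0,0.38,-0.15,0,0,0,0],
  [0,0.35,-0.11,0,0,0,0],
  [0,0,0,0,0,0,0],
])

```text
clock: 5.92
eef_pos: [584.0, -210.4, 72.1]
tool_rot: [2.706, 1.569, 0.07]
force: [1.3, 0.8, 5.1]
width: 22.5
```

```bash
python3 look.py 5; python3 - <<'E'
from h import *
cv2.imwrite("pics/s5.png",cv2.resize(ctrl.get_image("scene")[160:370,130:330],(571,600)));cv2.imwrite("pics/t5.png",cv2.resize(ctrl.get_image("top")[90:290,310:490],(540,600)))
E
```

```text
5.9167 [ 584.  -210.4   72.1] [1.3 0.8 5.1] [ 0.37 -0.09 -0.04] 22.516205809926394
r 57.49327757955952 th 254.39375172837933
```

View pics/w5.png

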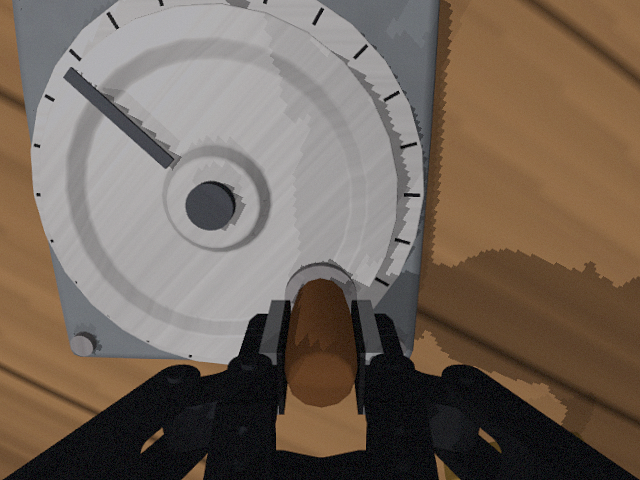

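View pics/s5.png

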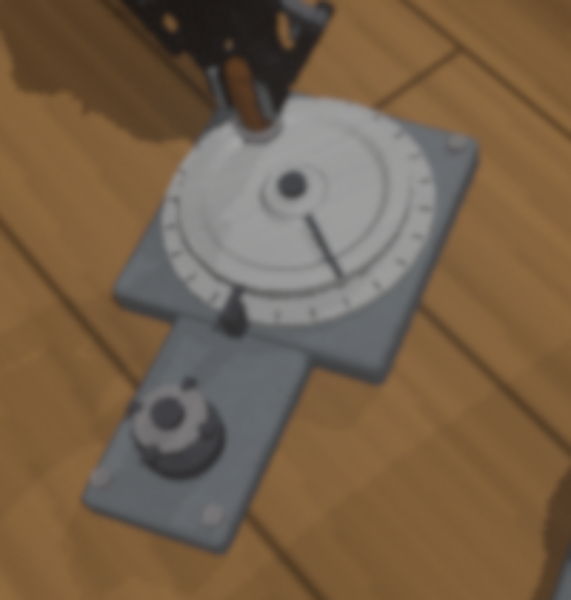

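arm_command([
  [0,-0.38,0.12,0,0,0,0],
  [0,-0.38,0.15,0,0,0,0],
  [0,-0.37,0.17,0,0,0,0],
  [0,-0.35,0.2,0,0,0,0],
  [0,-0.34,0.22,0,0,0,0],
  [0,-0.32,0.25,0,0,0,0],
  [0,-0.3,0.27,0,0,0,0],
  [0,-0.28,0.29,0,0,0,0],
  [0,-0.2,0.23,0,0,0,0],
  [0,0,0,0,0,0,0],
  [0,0,0,0,0,0,0],
])

```text
clock: 6.98
eef_pos: [553.9, -191.0, 71.8]
tool_rot: [2.951, 1.57, 0.315]
force: [2.0, 0.8, 6.7]
width: 22.6
```

```bash
python3 look.py 6; python3 - <<'E'
from h import *
cv2.imwrite("pics/s6f.png",ctrl.get_image("scene"));cv2.imwrite("pics/t6f.png",ctrl.get_image("top"))
for n,(y,x) in dict(s6=(160,130),t6=(90,310)).items():
    cv2.imwrite(f"pics/{n}.png",cv2.resize(cv2.imread(f"pics/{n}f.png")[y:y+200,x:x+200],(600,600),interpolation=cv2.INTER_CUBIC))
E
```

```text
6.9833 [ 553.9 -191.    71.8] [2.  0.8 6.7] [ 0.54 -0.45  0.01] 22.626412850893846
r 58.090066566386334 th 218.24560057790575
```

View pics/w6.png

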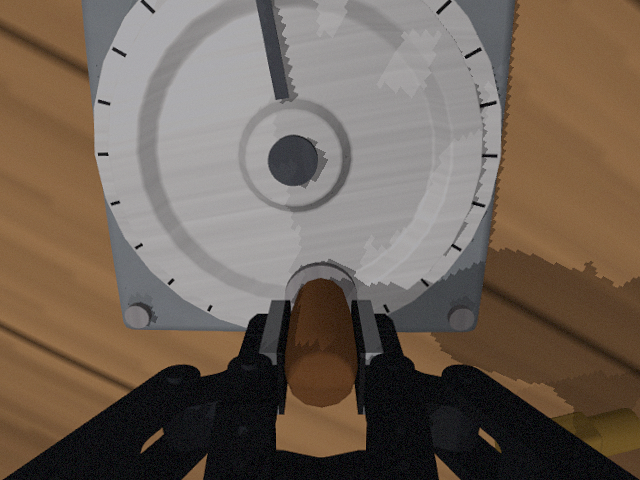

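View pics/s6.png

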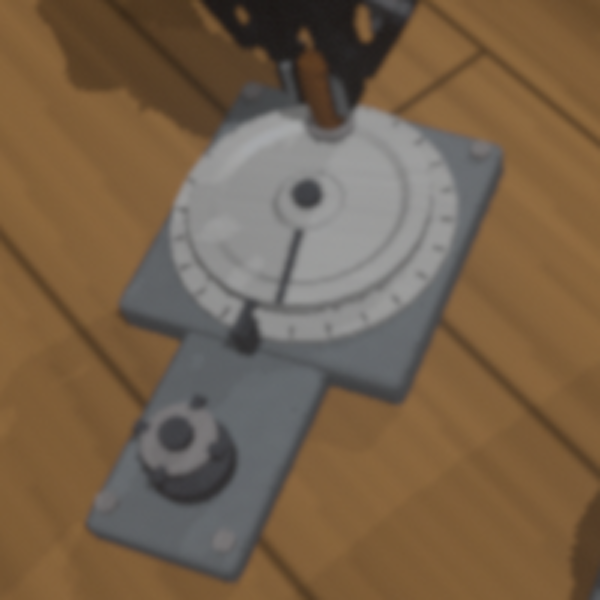

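View pics/t6.png

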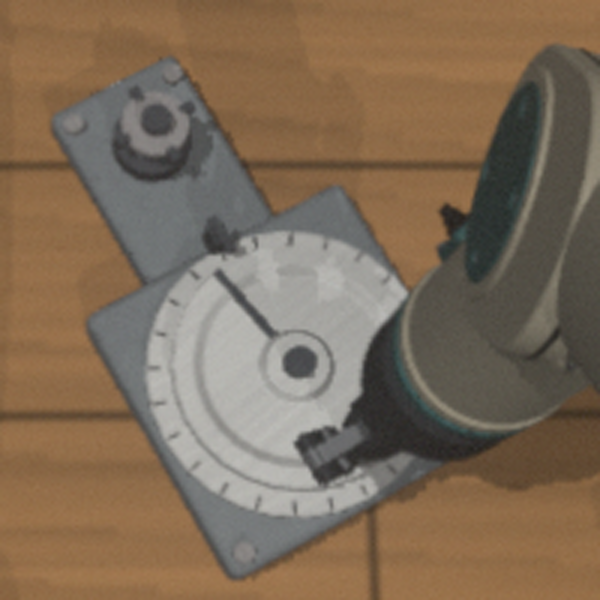

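```bash
python3 - <<'E'
from h import *
from scipy.optimize import least_squares
ang=lambda v:np.degrees(np.arctan2(v[1],v[0]))%360
D={1:dict(b=((288,250),(470,252.5)),p=((413,143),(467,101)),h=(388,162)),
3:dict(b=((196,321),(517,322)),p=((393,106),(426,0)),h=(371,166)),
4:dict(b=((117,321),(438,325)),p=((239,111),(195,2)),h=(263,169)),
5:dict(p=((172,161),(70,74)),h=(211,205)),
6:dict(b=((137,316),(461,320)),p=((281,98),(265,2)),h=(293,160))}
P=[]
for k,d in D.items():
    s=np.load(f"st{k}.npy",allow_pickle=True).item()
    f=lambda p,z:onz("wrist",p,z,s)
    o=[k]
    if "b" in d: o.append(("lift yaw",round(ang(f(d["b"][1],33)-f(d["b"][0],33))+90-360,2)))
    p=[f(q,53) for q in d["p"]];o.append(("ptr",round((ang(p[1]-p[0])+180)%360,2)))
    h=f(d["h"],54);o.append(("ptr from hub",round((ang(p[1]-h)+180)%360,2)));o.append(h[:2].round(1))
    if k>1:
        e=s["eef_pos"][:2];P.append(e);o.append(("tcp about hub",round(ang(e-h[:2]),2)));o.append(("tcp abt C",round(ang(e-[599.5,-155]),2)))
    print(*o)
P.append([544.2,-135.5]);P=np.array(P)
r=least_squares(lambda c:np.hypot(*(P-c).T)-58,[599,-155]);print("fit",r.x,r.fun)
E
```

```text
1 ('lift yaw', np.float64(28.41)) ('ptr', np.float64(158.27)) ('ptr from hub', np.float64(157.87)) [ 599.3 -155.7]
3 ('lift yaw', np.float64(28.54)) ('ptr', np.float64(193.27)) ('ptr from hub', np.float64(192.05)) [ 599.6 -156.2] ('tcp about hub', np.float64(188.71)) ('tcp abt C', np.float64(189.9))
4 ('lift yaw', np.float64(28.41)) ('ptr', np.float64(229.18)) ('ptr from hub', np.float64(229.48)) [ 599.  -155.2] ('tcp about hub', np.float64(230.08)) ('tcp abt C', np.float64(229.79))
5 ('ptr', np.float64(256.52)) ('ptr from hub', np.float64(254.0)) [ 598.5 -154.9] ('tcp about hub', np.float64(255.39)) ('tcp abt C', np.float64(254.39))
6 ('lift yaw', np.float64(28.28)) ('ptr', np.float64(217.48)) ('ptr from hub', np.float64(218.17)) [ 599.2 -155.3] ('tcp about hub', np.float64(218.19)) ('tcp abt C', np.float64(218.25))
fit [ 599.01632044 -154.38971436] [-0.02888267 -0.02058094 -0.04563319  0.09320852 -0.02025961]
```

arm_command([
  [0,-0.08,0.1,0,0,0,0],
  [0,-0.08,0.11,0,0,0,0],
  [0,-0.07,0.11,0,0,0,0],
  [0,-0.06,0.1,0,0,0,0],
  [0,-0.05,0.08,0,0,0,0],
  [0,-0.03,0.05,0,0,0,0],
  [0,0,0,0,0,0,0],
  [0,0,0,0,0,0,0],
])

```text
clock: 7.8
eef_pos: [550.5, -186.3, 71.9]
tool_rot: [2.346, 1.569, -0.29]
force: [2.4, 0.2, 6.2]
width: 22.5
```

```bash
python3 look.py 7
```

```text
7.8 [ 550.5 -186.3   71.9] [2.4 0.2 6.2] [ 0.23 -0.53 -0.01] 22.533842437393062
r 58.15667744264263 th 212.60117200961457
```

arm_command([
  [1,0,0,0,0,0,0],
  [1,0,0,0,0,0,0],
  [1,0,0,0,0,0,0],
  [1,0,0,0,0,0,0],
  [1,0,0,0,0,0,0],
  [1,0,0,0,0,0,0],
  [1,0,0,1,0,0,0],
  [1,0,0,2,0,0,0],
  [1,0,0,2.5,0,0,0],
  [1,0,0,2.5,0,0,0],
  [1,0,0,2.5,0,0,0],
  [1,0,0,2.5,0,0,0],
  [1,0,0,2,0,0,0],
  [1,0,0,1,0,0,0],
  [1,0,0,0,0,0,0],
  [1,0,0,0,0,0,0],
  [1,0,0,0,0,0,0],
])

```text
clock: 9.27
eef_pos: [548.7, -186.0, 230.1]
tool_rot: [-0.79, 1.568, 2.857]
force: [-0.1, 0.2, 1.0]
width: 85.4
```

```bash
python3 look.py 8; python3 - <<'E'
import cv2
a=cv2.imread("pics/w8.png");cv2.imwrite("pics/w8z.png",cv2.resize(a[0:300,160:480],(640,600),interpolation=cv2.INTER_CUBIC))
E
```

```text
9.2667 [ 548.7 -186.   230.1] [-0.1  0.2  1. ] [0.01 0.   0.02] 85.3537748115959
r 59.44700411700388 th 211.37796690168315
```

View pics/w8z.png

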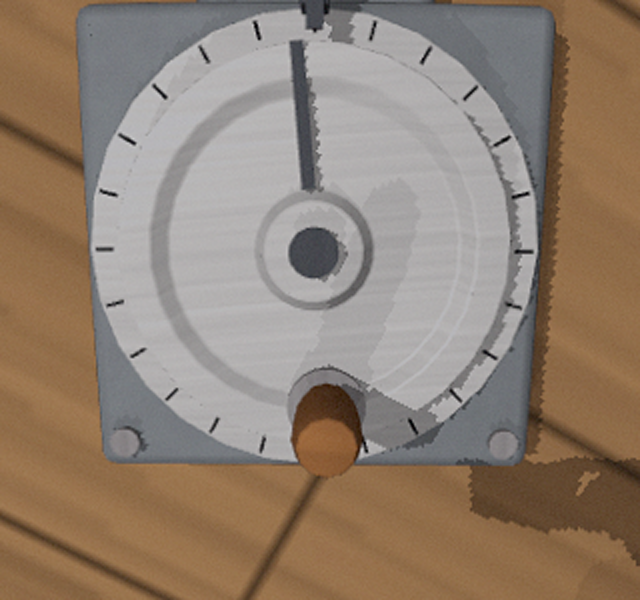

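```bash
python3 - <<'E'
from h import *
s=np.load("st8.npy",allow_pickle=True).item()
ang=lambda v:np.degrees(np.arctan2(v[1],v[0]))
f=lambda x,y,z:onz("wrist",(160+x/2,y/2),z,s)
print("yaw bolts",ang(f(503,443,33)-f(124,441,33))+90)
print("yaw base edges",ang(f(522,466,30)-f(104,463,30))+90,ang(f(553,6,30)-f(78,7,30))+90)
h=f(313,253,54);hb=f(315,250,52);print(h,hb)
print("hubring left/right 256..373, 190..309",f(314.5,249.5,54))
for c in(h,hb):
  print("post",[ang(f(314.5,y,z)-c) for y,z in((25,55),(20,58))],"ptr",ang(f(295.5,42,53)-c))
print("ptr line",ang(f(295.5,42,53)-f(308,188,53)))
print("handle top centre",f(327,450,111))
E
```

```text
yaw bolts 28.633734147853268
yaw base edges 28.523567285675043 28.955216359721454
[ 599.1503461  -155.47738461   54.        ] [ 600.32125652 -155.64105191   52.        ]
hubring left/right 256..373, 190..309 [ 600.50668989 -155.35361051   54.        ]
post [np.float64(28.391319061035226), np.float64(28.375234141322117)] ptr 33.589177329638225
post [np.float64(28.919711425439612), np.float64(28.89611224816102)] ptr 34.220826210378554
ptr line 33.73222923330021
handle top centre [ 551.0687654  -187.71038488  111.        ]
```

arm_command([
  [1,0.16,-0.03,-1,0,0,0],
  [1,0,0,-2,0,0,0],
  [1,0,0,-2.5,0,0,0],
  [1,0,0,-2.5,0,0,0],
  [1,0,0,-2.5,0,0,0],
  [1,0,0,-2.5,0,0,0],
  [1,0,0,-2,0,0,0],
  [1,0,0,-0.8,0,0,0],
  [1,0,0,0,0,0,0],
  [1,0,0,0,0,0,0],
  [0,0,0,0,0,0,0],
  [0,0,0,0,0,0,0],
  [0,0,0,0,0,0,0],
  [0,0,0,0,0,0,0],
  [0,0,0,0,0,0,0],
  [0,0,0,0,0,0,0],
  [0,0,0,0,0,0,0],
  [0,0,0,0,0,0,0],
])

```text
clock: 10.82
eef_pos: [551.7, -186.9, 74.0]
tool_rot: [2.159, 1.57, -0.478]
force: [-0.4, -0.6, 6.0]
width: 22.1
```

```bash
python3 look.py 9
```

```text
10.8167 [ 551.7 -186.9   74. ] [-0.4 -0.6  6. ] [-0.06  0.16  0.04] 22.061398682119584
r 57.47956480243135 th 213.70179474081579
```

View pics/w9.png

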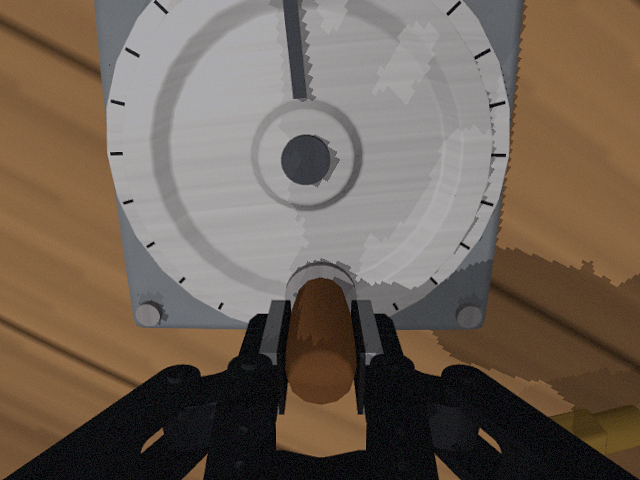

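```bash
cat > ptr.py <<'E'
import sys
from h import *
# pointer line: dark pixel centroid per row within wrist image, from given col guess
def ptr(n,x0,x1,ya,yb):
    s=np.load(f"st{n}.npy",allow_pickle=True).item()
    g=cv2.cvtColor(cv2.imread(f"pics/w{n}.png"),cv2.COLOR_BGR2GRAY)
    pts=[]
    for y in range(ya,yb):
        xs=[x for x in range(x0,x1) if g[y,x]<105]
        if 6<len(xs)<22: pts.append(onz("wrist",(np.mean(xs),y),53,s)[:2])
    pts=np.array(pts);vx,vy,_,_=cv2.fitLine(pts.astype(np.float32),cv2.DIST_HUBER,0,.01,.01).ravel()
    return len(pts),np.degrees(np.arctan(vy/vx))
for a in sys.argv[1:]:
    print(a,ptr(*map(int,a.split(","))))
E
python3 ptr.py 6,250,300,5,90 7,270,320,5,90 9,270,320,5,90 8,300,320,25,88
```

```text
6,250,300,5,90 (75, np.float32(39.48068))
7,270,320,5,90 (76, np.float32(34.309616))
9,270,320,5,90 (83, np.float32(35.049427))
8,300,320,25,88 (50, np.float32(33.25782))
```

View pics/w7.png

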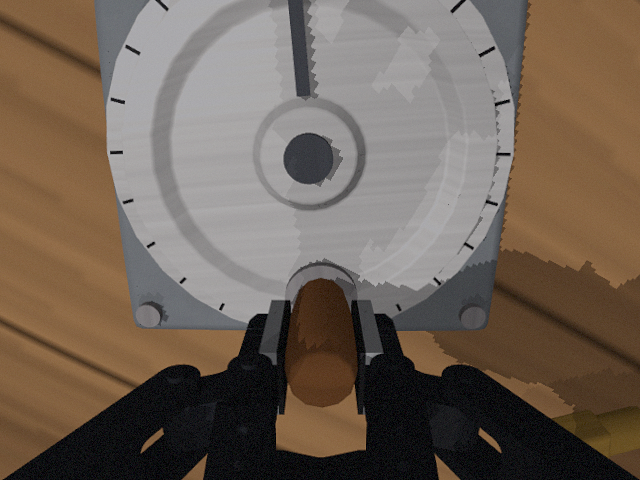

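arm_command([
  [0,-0.04,0.06,0,0,0,0],
  [0,-0.05,0.09,0,0,0,0],
  [0,-0.05,0.09,0,0,0,0],
  [0,-0.05,0.09,0,0,0,0],
  [0,-0.05,0.08,0,0,0,0],
  [0,-0.04,0.07,0,0,0,0],
  [0,-0.02,0.04,0,0,0,0],
  [0,0,0,0,0,0,0],
  [0,0,0,0,0,0,0],
  [0,0,0,0,0,0,0],
])

```text
clock: 11.7
eef_pos: [548.9, -182.4, 74.0]
tool_rot: [1.967, 1.569, -0.67]
force: [-1.1, -1.7, 5.3]
width: 22.3
```

```bash
python3 look.py 10;python3 ptr.py 10,275,335,5,90;python3 -c "
import numpy as np;s=np.load('st10.npy',allow_pickle=True).item()['eef_pos'];print(s[0]*.484-s[1]*.875)"
```

```text
11.7 [ 548.9 -182.4   74. ] [-1.1 -1.7  5.3] [-0.32  0.07 -0.04] 22.277310818917208
r 57.4903116093747 th 208.43094179823544
10,275,335,5,90 (84, np.float32(30.22209))
425.26335969805905
```

View pics/w10.png

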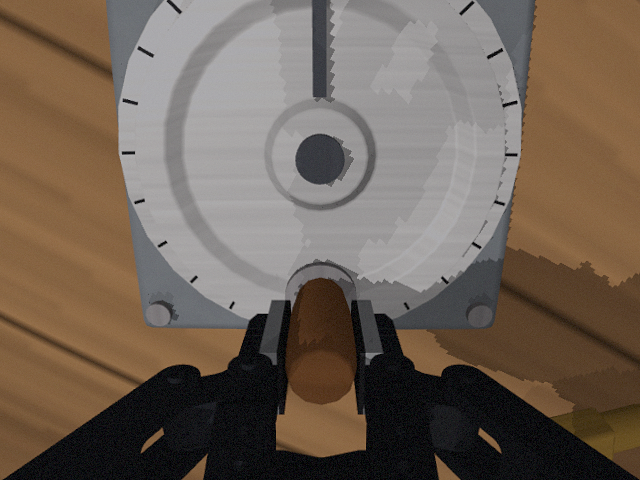

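arm_command([
  [0,-0.01,0.02,0,0,0,0],
  [0,-0.02,0.03,0,0,0,0],
  [0,-0.01,0.02,0,0,0,0],
  [0,0,0,0,0,0,0],
  [0,0,0,0,0,0,0],
  [0,0,0,0,0,0,0],
])

```text
clock: 12.25
eef_pos: [548.6, -181.8, 74.0]
tool_rot: [1.948, 1.568, -0.689]
force: [0.2, -0.8, 4.5]
width: 22.5
```

```bash
python3 look.py 11;python3 ptr.py 11,275,335,5,90;python3 -c "
import numpy as np;s=np.load('st11.npy',allow_pickle=True).item()['eef_pos'];print(s[0]*.484-s[1]*.875)"
```

```text
12.25 [ 548.6 -181.8   74. ] [ 0.2 -0.8  4.5] [-0.36  0.09  0.05] 22.511470171794024
r 57.5224748951449 th 207.7507984076773
11,275,335,5,90 (85, np.float32(28.93182))
424.58035574259515
```

arm_command([
  [1,0,0,0,0,0,0],
  [1,0,0,0,0,0,0],
  [1,0,0,0,0,0,0],
  [1,0,0,0,0,0,0],
  [1,0,0,0,0,0,0],
  [1,0,0,0,0,0,0],
  [1,0,0,1,0,0,0],
  [1,0,0,2,0,0,0],
  [1,0,0,2.5,0,0,0],
  [1,0,0,2.5,0,0,0],
  [1,0,0,2.5,0,0,0],
  [1,0,0,2.5,0,0,0],
  [1,0,0,2,0,0,0],
  [1,0,0,1,0,0,0],
  [1,0,0,0,0,0,0],
  [1,0,0,0,0,0,0],
  [1,0,0,0,0,0,0],
])

```text
clock: 13.72
eef_pos: [547.0, -180.4, 232.1]
tool_rot: [-0.787, 1.568, 2.859]
force: [-0.8, 0.0, 0.3]
width: 85.2
```

```bash
python3 look.py 12; python3 - <<'E'
from h import *
a=cv2.imread("pics/w12.png");cv2.imwrite("pics/w12z.png",cv2.resize(a[0:300,160:480],(640,600),interpolation=cv2.INTER_CUBIC))
E
```

```text
13.7167 [ 547.  -180.4  232.1] [-0.8  0.   0.3] [-0.01  0.   -0.  ] 85.19701925706826
r 58.33152892629566 th 205.76565941426807
```

View pics/w12z.png

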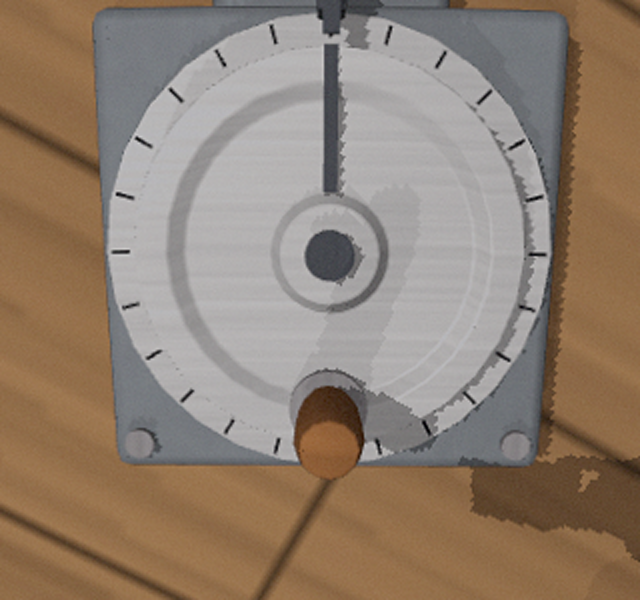

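The pointer (crop column 330.5) lines up with the post tip (331) to within about 0.3°. The gripper is open and well clear of the handle, so I'm handing in.

```bash
python3 - <<'E'
from h import *
cv2.imwrite("pics/topend.png",ctrl.get_image("top"))
a=cv2.imread("pics/top0.png")[180:280,175:280];b=cv2.imread("pics/topend.png")[180:280,175:280]
print(cv2.absdiff(a,b).mean()); print(ctrl.finish_job())
E
```

```text
5.019142857142858
the job is handed in; nothing more can be done
None
```

I wound the handwheel about 45° anticlockwise past the mark and then clockwise up to it. I let go of the handle, lifted the gripper clear and handed the job in at about 13.8 s.

- **Stop on the way:** about 5° short of the mark I let go to look. Gripping again nudged the wheel about 0.8° anticlockwise. I then wound about 6° clockwise up to the mark, after roughly 41° of clockwise winding before the stop. The play is 23°, so it should be taken up in the raising direction, but I could not measure that directly.
- **Pointer at the mark:** in the last wrist picture, taken after release, the pointer and post line up to within about 0.3°. The measurements just before release disagreed slightly, from 0.3° short to 0.2° past.
- **Forces:** the readings stayed below about 7 N throughout.
- **First grip:** closing on the handle at the very start turned the wheel about 4° anticlockwise, which is the direction it had to go anyway.
- **Lock wheel:** the arm never went near it. The before and after top pictures of it differ by 5 grey levels on average. I took that as changed shadows and noise, and did not look at the last one.

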